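Fetch the drill-guide insert from its case and show it to the magnifier

ROBOT

A 6-joint arm with a two-finger parallel gripper is mounted at the origin on the work surface. World frame = base frame: x ahead of the robot, y to its left, z up, the work surface at z = 0. Lengths are in m, angles in degrees, forces in N, time in s.
With the tool pointing down it reaches from about 0.3 to 0.75 m from the base axis. Payload 8.5 kg.
Tool frame: the origin (TCP) lies on the centre line of the jaws, within the pads' length; the fingertips stand 14 mm ahead of it and the grasp point (between the pads) lies 5 mm behind it; z points along the fingers, x is the direction in which the jaws open and shut, and the axes are right-handed (so a half turn about z gives the same grasp; the last joint's range is limited). The gripper opens to 85 mm and grips with 20 to 120 N. Pads are 22 mm wide; open, the fingers measure 114 mm over their backs; the gripper's body (76 mm by 85 mm) begins 54 mm behind the grasp point. The pads swing forward as they close: fully open they stand 13 mm farther back than shut.
Start: joints at [52.752, 21.807, 74.336, -0, 83.858, -12.336], TCP at [0.232, 0.499, 0.245] pointing down, gripper open.
Joint ranges: [-178.18, 178.18], [-50.72, 133.34], [12.68, 142.11], [-81.47, 261.47], [9.98, 163.14], [-165.26, 165.26]. Speed limits (degrees/s): [136.94, 136.94, 180, 180, 180, 180].

INTERFACE

Orientations are given as a 3x3 rotation matrix whose columns are the frame's x, y, z axes.
In Python, from rig import * gives the robot as it stands.
- The arm moves only by the shell command python3 -m crank 'ROWS' [FORCE]. ROWS is JSON, one flat list of numbers, 7 for each row, row after row: the turn, a rotation vector about the world's x, y, z in rad, then the shift along the world's x, y, z in m, then the opening in per cent of the stroke, from 0 (shut) to 100 (fully open). A call has 1 to 20 rows; each row shifts and turns the commanded pose from where the row before left it; what a row does not reach is not made up. A row lasts 1/10 s, in which the tool goes at most 50 mm and 8.59 degrees, less where a joint would pass 70% of its speed; a pose out of reach is approached as far as the arm can. A call is refused whole if a number of a shift passes 0.05 or a number of a turn 0.15, either way. A call with a gripper value outside its range is refused whole. The fingers move at their own pace and stop on an object; FORCE is the grip in N (left out, the last holds). Time passes only in rows, so rows that do not move let the fingers close. It gives the time, the measured TCP pose, the force and the opening at its end, in the units of the state.
- observe(): the state, without advancing time (a new reading comes with each control period).
- get_image(name): name is "side" or "top"; returns a dict with "frame" (420x560x3 uint8, red, green, blue), "fov_y" (degrees; the focal length in pixels is half the picture's height over the tangent of half this angle, whatever the lens; pixels are square), "cx", "cy" (the principal point, pixels), "k1" (the pictures are not rectified: a ray, as slopes to the right and down, at radius r is drawn at 1 + k1 r^2 times it, then the intrinsics apply), "world_to_cam" (4x4, takes a point from world to camera coordinates). Camera axes: x right, y up, looking along -z (the intrinsics and any distortion apply to the point x, -y, -z); pixel columns grow to the right and rows downward; lengths in m; the calibration is good to about 2 mm. A picture is of the moment at which its call begins. There is no depth.
- close_job(): hands the job in, once; it reports no verdict.
The state is a dict: "time_s": time; "q": joint angles; "qvel": joint speeds; "joint_efforts": joint torques, N m; "position": TCP position; "tool_rot": TCP orientation; "ft_force": force on the tool from outside, world axes, zero at the start; "wrist_torque": the same for the moment, N m; "grip_width": finger opening in m.
Only numpy, scipy, OpenCV 4.12 (cv2) and the standard library are available. Lean on these libraries where they do the work, as an engineer would, in place of code of your own. Each camera call takes 0.05 s, during which the arm holds its last target. There are 200 camera calls.

TASK

Swing the green cover flap of the grey case up by its orange tab until it stands open by itself, and leave it open; then draw the hidden blue drill-guide insert straight up out of its slot. Present it to the yellow-rimmed bench magnifier: hold it upright with a broad face square to the lens and its two steel bushings centred in front of the glass, 13 cm away, and finish there, still holding it motionless in the air. Leave the other things on the bench where they are.

Things in the scene. Friction and masses are not known exactly. Their poses are not given: they have to be found in the camera images.
- case: Grey open steel case fixed to the bench, 120 (x) x 130 (y) x 74 mm high, walls and floor 5 mm. Origin: centre of its underside. The tab is on its -x side, the flap's hinge along its +x rim. On its floor, centred 15 mm from the case's centre towards -x, a black slot holds the insert: 70 mm long along x, 13 mm wide along y, rim 21 mm above the bench, about 50 mm of free room on either y side.
- flap (a joint): Angle of the green cover flap: 0 shut, 1.57 upright, stop at 2.0 (leaning back); it may start up to 0.2 ajar. A stiff friction hinge: it stays at whatever angle it is left; 2 to 4 N at the tab moves it. The flap is a plate 122 x 134 x 4 mm; its hinge axis is parallel to the case's y, 75 mm above the bench.
- flap_hinge (a point): Middle of the flap's hinge axis, on the case's +x rim, 75 mm above the bench. Its axes turn with the flap.
- flap_tab (a point): Where to grip the orange tab on the flap's free edge: 18 mm wide (along the case's y), 8 mm thick, sticking out 42 mm over the front of the case; this point is mid-thickness and mid-width, 28 mm out from the flap's edge, 150 mm from the hinge. It moves with the flap.
- insert: Loose blue drill-guide insert, an upright plate 50 mm wide (its x), 10 mm thick (y), 62 mm tall (z), 80 to 170 g, two steel bushings side by side in its lower part on both broad faces. Origin: centre of its underside. It stands in the case's slot under the flap, underside 5 mm above the bench, x along the case's x, within 8 mm of the slot's middle. Upper 40 mm free to grip across the thickness.
- insert_bushings (a point): Point midway between the insert's two bushings, in the middle of its thickness, 22 mm above its underside.
- magnifier: Bench magnifier fixed to the bench: round glass lens in a yellow rim (116 mm over the rim), standing upright on a steel post with a dark round foot. Its x axis is the lens axis; the lens looks along its -x, away from the foot, and the foot reaches 105 mm behind the lens. Origin: on the bench below the lens centre.
- lens (a point): Centre of the magnifier's lens, 170 mm above the bench.
- view (a point): Point on the lens axis, 130 mm in front of the lens, 170 mm above the bench: the middle of the view, where the bushings are to be held.
- clamp: Bystander, fixed: toggle clamp with a red pad holding an aluminium offcut on a plywood block 130 x 170 mm, 115 mm high in all. Origin: centre of the block's underside.
- jar: Bystander, loose: squat amber glass jar of rivets with a steel cap, 76 mm diameter, 68 mm high. Origin: centre of its underside.
- bucking_bar: Bystander, loose: chrome bucking bar about 118 x 38 x 28 mm high. Origin: underside, below its thick part.
- rivet_set: Bystander, loose: steel rivet set with a yellow grip, lying along its x, 117 mm long, 26 mm high. Origin: underside, near its middle.
- cleco0: Bystander, loose: small copper-coloured cleco fastener lying along its x, 73 mm long, about 15 mm high. Origin: underside, near its middle.
- cleco1: Bystander, loose: small copper-coloured cleco fastener lying along its x, 73 mm long, about 15 mm high. Origin: underside, near its middle.
- cleco2: Bystander, loose: small copper-coloured cleco fastener lying along its x, 73 mm long, about 15 mm high. Origin: underside, near its middle.
There are look-alikes about, which are no part of the job. Leave any pink look-alike of the magnifier alone.

How it is judged:
By the outcome, as a careful person would: the job done as asked, in the order asked, and still so for the second after the job is handed in, while the arm keeps its last pose, push and grip.
It also fails if it takes over 45 s, if anything falls off the work surface, if the arm or the gripper's body presses on something with over 40 N, if the wrist force passes 120 N, or if a joint passes its speed limit or range.

## Working session

There is one attempt and no reset: what is moved stays moved. The work goes in short steps, Python scripts to look and compute and a shell command to move; the robot and the scene stay as the last step left them, time stands still between calls to the robot, and variables do not carry over. Pictures are saved under pics/ and viewed, about 8 in all and at most 12, crops included, and the job is handed in when it is done.

```bash
ls; mkdir -p pics; cat > h.py <<'E'
from rig import *
import numpy as np, cv2
def grab(name,fn=None):
    im=get_image(name); f=cv2.cvtColor(im["frame"],cv2.COLOR_RGB2BGR)
    if fn: cv2.imwrite("pics/"+fn,f)
    return im,f
def K(im):
    h=im["frame"].shape[0]; f=h/2/np.tan(np.radians(im["fov_y"]/2))
    return np.array([[f,0,im["cx"]],[0,f,im["cy"]],[0,0,1.]]),np.array([im["k1"],0,0,0.])
def ray(im,uv):
    k,d=K(im); W=np.array(im["world_to_cam"]); 
    p=cv2.undistortPoints(np.array(uv,float).reshape(-1,1,2),k,d)[:,0]
    dc=np.c_[p[:,0],-p[:,1],-np.ones(len(p))]
    R=W[:3,:3]; return -R.T@W[:3,3], dc@R
def plane(im,uv,z):
    o,d=ray(im,uv); return o+d*((z-o[2])/d[:,2])[:,None]
def proj(im,P):
    k,d=K(im); W=np.array(im["world_to_cam"]); P=np.atleast_2d(P)
    c=P@W[:3,:3].T+W[:3,3]; c=c*[1,-1,-1]
    return cv2.projectPoints(c,np.zeros(3),np.zeros(3),k,d)[0][:,0]
def tri(a,ua,b,ub):
    o1,d1=ray(a,[ua]);o2,d2=ray(b,[ub]);d1=d1[0];d2=d2[0]
    s=np.linalg.lstsq(np.c_[d1,-d2],o2-o1,rcond=None)[0]
    p=o1+s[0]*d1;q=o2+s[1]*d2; return (p+q)/2,np.linalg.norm(p-q)
E
python3 - <<'E'
from h import *
s=observe(); print({k:np.round(v,3).tolist() for k,v in s.items()})
fs=[]
for n in("side","top"):
    im,f=grab(n,n+"0.png"); print(n,K(im),np.round(ray(im,[[280,210]]),3))
E
```

```text
pics
{'time_s': 0.0, 'q': [52.753, 21.84, 74.385, 0.001, 83.86, -12.337], 'qvel': [-0.055, -0.024, -0.077, 0.011, -0.017, 0.042], 'joint_efforts': [0.001, -44.848, -23.128, -0.0, 0.005, 0.0], 'position': [0.231, 0.499, 0.245], 'tool_rot': [[0.421, 0.907, -0.001], [0.907, -0.421, -0.001], [-0.001, -0.0, -1.0]], 'ft_force': [-0.729, 0.509, 0.055], 'wrist_torque': [0.01, -0.035, 0.009], 'grip_width': 0.086}Traceback (most recent call last):
  File "<stdin>", line 5, in <module>
    return _wrapfunc(a, 'round', decimals=decimals, out=out)
    return _wrapit(obj, method, *args, **kwds)
    conv = _array_converter(obj)
ValueError: setting an array element with a sequence. The requested array has an inhomogeneous shape after 1 dimensions. The detected shape was (2,) + inhomogeneous part.
```

View pics/side0.png

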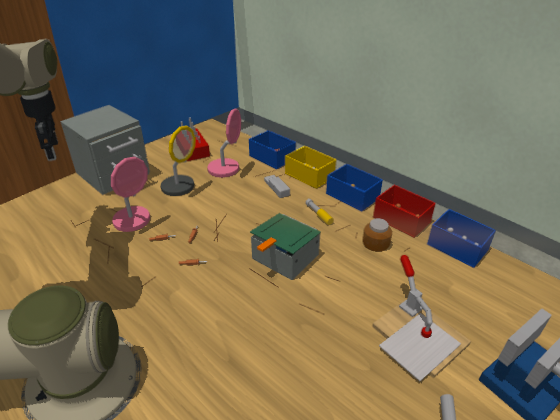

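The side view shows the case at about (285,245) with its orange tab at (266,244). The yellow magnifier rim is at (182,145) with its foot at (178,185), and there are pink look-alikes at (130,180) and (233,128).

```bash
python3 - <<'E'
from h import *
im,f=grab("top","top0.png"); a,g=grab("side")
for n,i,F in(("top",im,f),("side",a,g)):
    print(n,np.round(ray(i,[[280,210]])[0],3),np.round(ray(i,[[280,210]])[1],3))
    h=cv2.cvtColor(F,cv2.COLOR_BGR2HSV)
    for c,lo,hi in(("orange",(6,190,150),(15,255,255)),("green",(60,80,40),(90,255,200)),("yellow",(22,150,120),(33,255,255))):
        m=cv2.inRange(h,lo,hi)
        for q in cv2.findContours(m,0,2)[0]:
            if cv2.contourArea(q)>25: print(c,cv2.contourArea(q),np.round(cv2.minAreaRect(q)[0]),cv2.boxPoints(cv2.minAreaRect(q)).round(1).tolist())
E
```

```text
top [ 0.487 -0.032  1.383] [[ 0.084  0.006 -0.997]]
orange 86.0 [290. 251.] [[285.5, 242.1999969482422], [291.1000061035156, 241.39999389648438], [293.79998779296875, 260.70001220703125], [288.20001220703125, 261.5]]
green 1927.0 [286. 223.] [[259.70001220703125, 204.8000030517578], [307.79998779296875, 198.8000030517578], [313.20001220703125, 241.6999969482422], [265.1000061035156, 247.6999969482422]]
yellow 74.5 [108. 220.] [[101.30000305175781, 205.0], [105.69999694824219, 203.8000030517578], [114.5, 235.89999389648438], [110.19999694824219, 237.10000610351562]]
yellow 114.0 [277. 156.] [[266.70001220703125, 157.39999389648438], [268.8999938964844, 150.10000610351562], [286.3999938964844, 155.3000030517578], [284.20001220703125, 162.6999969482422]]
yellow 821.0 [206. 101.] [[179.89999389648438, 89.30000305175781], [230.0, 87.0], [231.1999969482422, 112.9000015258789], [181.10000610351562, 115.19999694824219]]
side [-0.054 -0.613  0.762] [[ 0.583  0.561 -0.588]]
orange 79.5 [266. 243.] [[256.8999938964844, 246.60000610351562], [271.6000061035156, 235.5], [275.1000061035156, 240.1999969482422], [260.3999938964844, 251.1999969482422]]
green 1248.0 [285. 232.] [[250.1999969482422, 232.60000610351562], [264.20001220703125, 204.60000610351562], [319.0, 232.0], [305.0, 260.0]]
yellow 124.5 [324. 216.] [[315.0, 213.0], [321.0, 207.0], [333.5, 219.5], [327.5, 225.5]]
yellow 986.0 [307. 164.] [[278.6000061035156, 169.8000030517578], [294.3999938964844, 138.1999969482422], [335.6000061035156, 158.8000030517578], [319.79998779296875, 190.39999389648438]]
yellow 71.5 [175. 137.] [[162.8000030517578, 148.0], [179.8000030517578, 121.4000015258789], [187.5, 126.30000305175781], [170.39999389648438, 152.89999389648438]]
```

View pics/top0.png

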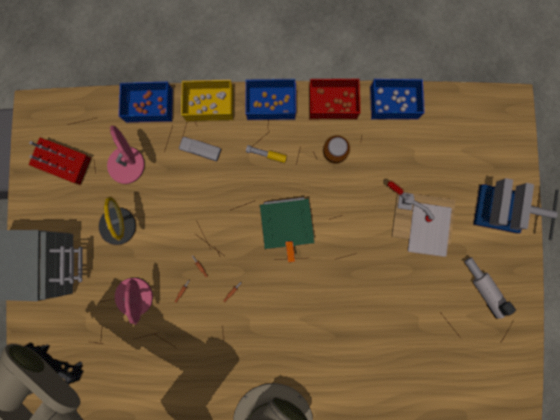

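The top view (image up is +x, left is +y) shows the flap at (286,223), the tab at (290,251), the magnifier rim at (108,220) with its foot at (118,226), and the jar at (336,150). Next I'll measure the flap corners, tab and lens.

```bash
python3 - <<'E'
from h import *
V={n:grab(n) for n in("top","side")}
t,s=V["top"][0],V["side"][0]
def masks(n,lo,hi,box):
    x0,y0,x1,y1=box; h=cv2.cvtColor(V[n][1],cv2.COLOR_BGR2HSV); m=cv2.inRange(h,lo,hi); k=np.zeros_like(m);k[y0:y1,x0:x1]=m[y0:y1,x0:x1];return k
big=lambda m:max(cv2.findContours(m,0,1)[0],key=cv2.contourArea)
np.set_printoptions(precision=4,suppress=True)
for n,b in(("top",(250,190,330,265)),("side",(240,200,330,280))):
    for c,lo,hi in(("orange",(5,150,90),(16,255,255)),("green",(60,70,30),(92,255,220))):
        q=big(masks(n,lo,hi,b)); r=cv2.minAreaRect(q); print(n,c,r, cv2.approxPolyDP(q,4,True)[:,0].tolist())
        if c=="orange": print(plane(V[n][0],cv2.boxPoints(r),.078))
        else: print(plane(V[n][0],cv2.approxPolyDP(q,4,True)[:,0],.078))
for n,b in(("top",(90,190,135,245)),("side",(160,115,205,175))):
    m=masks(n,(20,90,60),(35,255,255),b); P=np.argwhere(m)[:,::-1].astype(np.float32)
    hull=cv2.convexHull(P); e=cv2.fitEllipse(hull) ; print(n,len(P),e,P.min(0),P.max(0)); print(plane(V[n][0],[e[0]],.17))
    a=np.radians(e[2]+90);l=e[1][1]/2; d=np.array([np.cos(a),np.sin(a)])*l
    print("ends",plane(V[n][0],[np.array(e[0])-d,np.array(e[0])+d],.17))
big_t=cv2.resize(V["top"][1][180:270,80:325],None,fx=3.2,fy=3.2,interpolation=cv2.INTER_CUBIC)
big_s=cv2.resize(V["side"][1][110:290,150:340],None,fx=3,fy=3,interpolation=cv2.INTER_CUBIC)
cv2.imwrite("pics/z.png",np.vstack([big_t[:, :780],cv2.resize(big_s,(780,590))[:0]]) if 0 else big_t)
cv2.imwrite("pics/zs.png",big_s)
E
```

```text
top orange ((290.5, 251.5), (21.0, 9.0), 90.0) [[288, 241], [286, 257], [293, 262]]
[[ 0.5143 -0.0398  0.078 ]
 [ 0.5142 -0.0638  0.078 ]
 [ 0.4582 -0.0634  0.078 ]
 [ 0.4583 -0.0394  0.078 ]]
top green ((286.53851318359375, 223.3076934814453), (43.41215515136719, 48.62161636352539), 82.87498474121094) [[307, 199], [261, 205], [265, 247], [290, 239], [294, 244], [312, 242]]
[[ 0.6268 -0.0971  0.078 ]
 [ 0.6115  0.0268  0.078 ]
 [ 0.4986  0.0165  0.078 ]
 [ 0.5196 -0.0505  0.078 ]
 [ 0.5062 -0.0611  0.078 ]
 [ 0.5112 -0.1092  0.078 ]]
side orange ((266.3076477050781, 243.96151733398438), (7.488452911376953, 19.969207763671875), 56.3099365234375) [[275, 239], [257, 248], [262, 251]]
[[ 0.4755 -0.022   0.078 ]
 [ 0.5338 -0.0214  0.078 ]
 [ 0.5236 -0.0459  0.078 ]
 [ 0.4666 -0.0457  0.078 ]]
side green ((284.70001220703125, 232.10000610351562), (61.26826095581055, 31.752164840698242), 26.56505012512207) [[251, 231], [264, 239], [276, 238], [274, 244], [291, 253], [319, 232], [279, 214]]
[[ 0.5081  0.0305  0.078 ]
 [ 0.5088 -0.0162  0.078 ]
 [ 0.5322 -0.0351  0.078 ]
 [ 0.5124 -0.0476  0.078 ]
 [ 0.5168 -0.1002  0.078 ]
 [ 0.6248 -0.0976  0.078 ]
 [ 0.61    0.0293  0.078 ]]
top 455 ((113.38583374023438, 218.22979736328125), (18.22612190246582, 45.00122833251953), 165.8149871826172) [103. 197.] [124. 240.]
[[0.5719 0.4001 0.17  ]]
ends [[0.5163 0.3846 0.17  ]
 [0.6281 0.416  0.17  ]]
side 376 ((182.8417205810547, 141.38059997558594), (32.42673873901367, 54.83583068847656), 50.90709686279297) [163. 121.] [204. 163.]
[[0.5864 0.4144 0.17  ]]
ends [[0.7085 0.4657 0.17  ]
 [0.4803 0.3703 0.17  ]]
```

View pics/z.png

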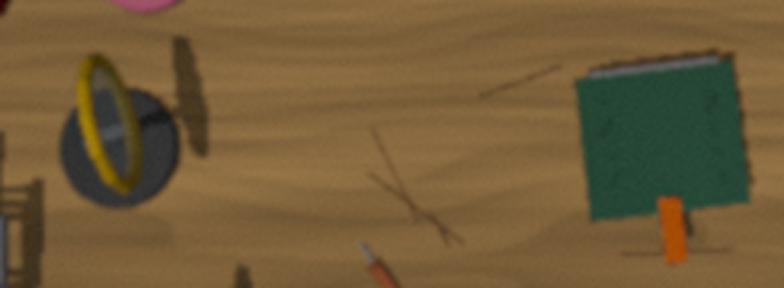

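View pics/zs.png

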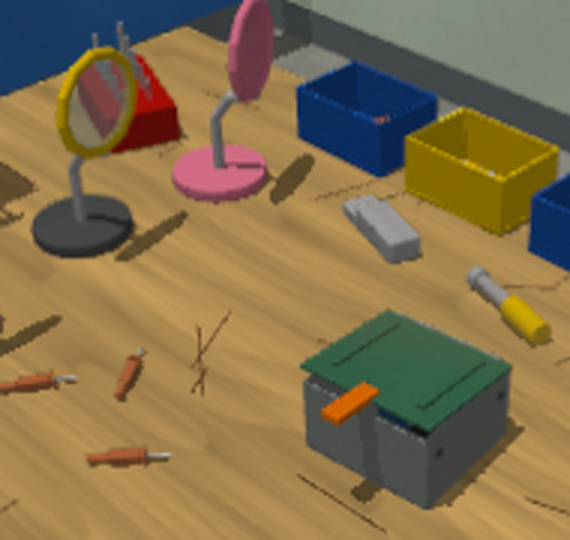

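The zooms show the lens rim centre at top (114.4,218.8) and side (182.3,144.3), with the foot centre at top (117.5,226.2). The flap's front edge is slightly raised. I'll triangulate the corners.

```bash
python3 - <<'E'
from h import *
np.set_printoptions(precision=4,suppress=True)
t,f=grab("top");s,g=grab("side")
T=lambda x,y:np.array([x/3.2+80,y/3.2+180])-.3; S=lambda x,y:np.array([x/3+150,y/3+110])-.3
C={}
for n,a,b in(("tip",T(676,262),S(328,413)),("base",T(669,199),S(367,387)),("fl",T(590,220),S(303,367)),("fr",T(748,201),S(428,430)),("rl",T(577,80),S(388,311)),("rr",T(735,57),S(511,368)),("lens",T(110,124),S(97,103)),("rimtop",T(96,56),S(106,47)),("rimL",T(86,105),S(60,120)),("foot",T(120,148),S(82,224))):
    C[n],e=tri(t,a,s,b); print(n,C[n],e)
print("front edge",np.linalg.norm(C["fl"]-C["fr"]),"depth",np.linalg.norm((C["fl"]-C["rl"])))
h=(C["rl"]+C["rr"])/2;d=C["tip"]-h;print("yaw tab",np.degrees(np.arctan2(-d[1],-d[0])),"yaw edge",[np.degrees(np.arctan2(-(v:=C[a]-C[b])[0],v[1])) for a,b in(("fl","fr"),("rl","rr"))],"pitch",np.arcsin(d[2]/np.linalg.norm(d)))
F=plane(t,[T(120,148)],.01)[0];L=plane(t,[T(110,124)],.17)[0];L2=plane(s,[S(97,103)],.17)[0];print("foot",F,plane(s,[S(82,224)],.01),"lens",L,L2, "rim ends",plane(t,[T(96,56),T(127,193)],.17))
for l in(L,C["lens"]): print("axis yaw(x from lens to foot)",np.degrees(np.arctan2(*(F-l)[[1,0]])),np.linalg.norm((F-l)[:2]))
E
```

```text
tip [ 0.4594 -0.0517  0.1028] 0.0013851819564130805
base [ 0.5103 -0.0457  0.0952] 0.0035837621897550076
fl [0.4952 0.0181 0.0891] 0.0013786396754102725
fr [ 0.5092 -0.112   0.0901] 0.0009774580096511372
rl [0.6117 0.0299 0.0789] 0.0014282555362658868
rr [ 0.6289 -0.1014  0.0768] 0.005826598885465454
lens [0.5713 0.3972 0.1727] 0.0004239787009592077
rimtop [0.6097 0.4016 0.219 ] 0.02697195307058688
rimL [0.5743 0.4427 0.1357] 0.03757129094856738
foot [0.5601 0.4445 0.0131] 0.0010212932992110521
front edge 0.13085050987707722 depth 0.11752405493317516
yaw tab 5.668560749758347 yaw edge [np.float64(6.1613533729063255), np.float64(7.477965041408965)] pitch 0.15316751699089656
foot [0.5607 0.4453 0.01  ] [[0.5623 0.4493 0.01  ]] lens [0.5713 0.3983 0.17  ] [0.5743 0.4016 0.17  ] rim ends [[0.626  0.4111 0.17  ]
 [0.5164 0.3833 0.17  ]]
axis yaw(x from lens to foot) 102.75325639283668 0.04821023845732175
axis yaw(x from lens to foot) 102.45476468478088 0.0492635419595177
```

Estimates:

| Quantity | Value |
|---|---|
| Case yaw | about 6.2° |
| Hinge, middle | about (0.622, -0.034) |
| Flap angle | about 0.13 rad |
| Tab grip point | about (0.474, -0.050, 0.095) |
| Lens | (0.572, 0.398, 0.17) |
| Magnifier yaw | about 103.5° |
| View point | about (0.602, 0.272, 0.17) |

First I'll raise the tool, then go above the tab with the jaws along the case's y. I'll hold the tab across its width so that it can pivot between the pads.

```bash
python3 -m crank '[0,0,0,0,0,0.045,60, 0,0,0,0,0,0.045,60, 0,0,0.0388,0.0173,-0.0392,0,60, 0,0,0.0388,0.0173,-0.0392,0,60, 0,0,0.0388,0.0173,-0.0392,0,60, 0,0,0.0388,0.0173,-0.0392,0,60, 0,0,0.0388,0.0173,-0.0392,0,60, 0,0,0.0388,0.0173,-0.0392,0,60, 0,0,0.0388,0.0173,-0.0392,0,60, 0,0,0.0388,0.0173,-0.0392,0,60, 0,0,0.0388,0.0173,-0.0392,0,60, 0,0,0.0388,0.0173,-0.0392,0,60, 0,0,0.0388,0.0173,-0.0392,0,60, 0,0,0.0388,0.0173,-0.0392,0,60, 0,0,0.0388,0.0173,-0.0392,0,60, 0,0,0.0388,0.0173,-0.0392,0,60, 0,0,0,0,0,-0.05,60, 0,0,0,0,0,-0.05,60, 0,0,0,0,0,-0.05,60, 0,0,0,0,0,0,60]' 20; python3 - <<'E'
from h import *
s=observe();print(np.round(s["q"],1),np.round(s["tool_rot"],3).tolist())
grab("side","s1.png");t,f=grab("top","t1.png");s_,g=cv2.imread("pics/s1.png"),0
a=cv2.resize(s_[130:290,200:330],None,fx=3,fy=3);b=cv2.resize(f[190:290,240:340],None,fx=4,fy=4)
c=np.zeros((480,790,3),np.uint8);c[:480,:390]=a;c[:400,390:790]=b;cv2.imwrite("pics/c1.png",c)
E
```

```text
time_s: 2.35
position: [0.4711, -0.0491, 0.1806]
tool_rot: [[-0.108, 0.994, -0.011], [0.994, 0.108, 0.004], [0.005, -0.011, -1.0]]
ft_force: [-0.2, 1.0, 1.2]
grip_width: 0.0511
[ -20.3   18.1   91.8   -0.    70.7 -116.5] [[-0.108, 0.994, -0.011], [0.994, 0.108, 0.004], [0.005, -0.011, -1.0]]
```

View pics/c1.png

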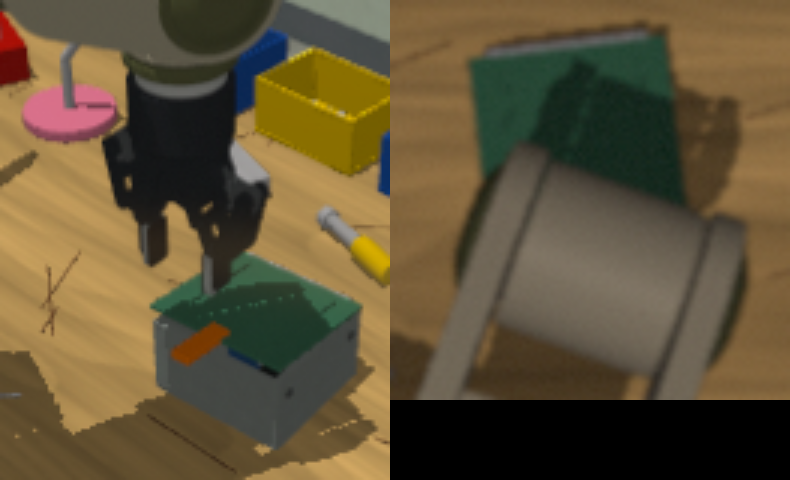

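The gripper is above the tab with its jaws along y. The tab shows at about (267,245) in the full side view, and triangulation puts the grip point at (0.475, -0.050, 0.096). I'll descend and grip lightly.

```bash
python3 -m crank '[0,0,0,0.003,-0.001,-0.03,60, 0,0,0,0,0,-0.03,60, 0,0,0,0,0,-0.029,60, 0,0,0,0,0,0,60]' 20; python3 - <<'E'
from h import *
s_,f=grab("side");print(np.round(proj(s_,[[.4745,-.05,.096],observe()["position"]])))
cv2.imwrite("pics/c2.png",cv2.resize(f[190:290,220:340],None,fx=5,fy=5))
E
```

```text
time_s: 2.85
position: [0.4772, -0.051, 0.0964]
tool_rot: [[-0.108, 0.994, -0.001], [0.994, 0.108, 0.0], [0.0, -0.001, -1.0]]
ft_force: [0.1, 0.4, 0.7]
grip_width: 0.0515
[[263. 246.]
 [265. 245.]]
```

View pics/c2.png

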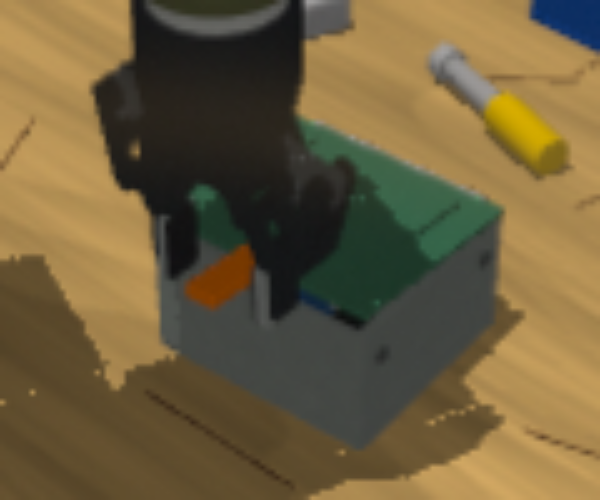

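The tab at crop (220,275) sits between the two fingers, so I'll close.

```bash
python3 -m crank '[0,0,0,-0.002,0,-0.003,30, 0,0,0,0,0,0,10, 0,0,0,0,0,0,0, 0,0,0,0,0,0,0, 0,0,0,0,0,0,0, 0,0,0,0,0,0,0]' 25
```

```text
time_s: 3.5
position: [0.4754, -0.0513, 0.0937]
tool_rot: [[-0.108, 0.994, 0.001], [0.994, 0.108, -0.001], [-0.001, 0.001, -1.0]]
ft_force: [0.9, -2.1, 1.1]
grip_width: 0.0172
```

```bash
python3 -m crank '[0,0,0,0.003,0.0003,0.0147,0, 0,0,0,0.0044,0.0005,0.0143,0, 0,0,0,0.0058,0.0006,0.0138,0, 0,0,0,0.0071,0.0008,0.0132,0, 0,0,0,0,0,0,0]'
```

```text
time_s: 4.0
position: [0.4954, -0.049, 0.15]
tool_rot: [[-0.108, 0.994, 0.0], [0.994, 0.108, -0.001], [-0.001, 0.0, -1.0]]
ft_force: [-2.3, -4.6, 2.2]
grip_width: 0.0174
```

```bash
python3 -m crank '[0,0,0,0.0084,0.0009,0.0124,0, 0,0,0,0.0096,0.001,0.0115,0, 0,0,0,0.0107,0.0012,0.0105,0, 0,0,0,0.0117,0.0013,0.0093,0, 0,0,0,0.0125,0.0014,0.0081,0, 0,0,0,0.0133,0.0014,0.0068,0, 0,0,0,0,0,0,0]'; python3 - <<'E'
from h import *
s_,f=grab("side")
cv2.imwrite("pics/c3.png",cv2.resize(f[130:290,200:340],None,fx=4,fy=3.5))
E
```

```text
time_s: 4.7
position: [0.5617, -0.0416, 0.2072]
tool_rot: [[-0.108, 0.994, -0.001], [0.994, 0.108, 0.0], [0.0, -0.001, -1.0]]
ft_force: [0.8, -2.2, -0.8]
grip_width: 0.0171
```

View pics/c3.png

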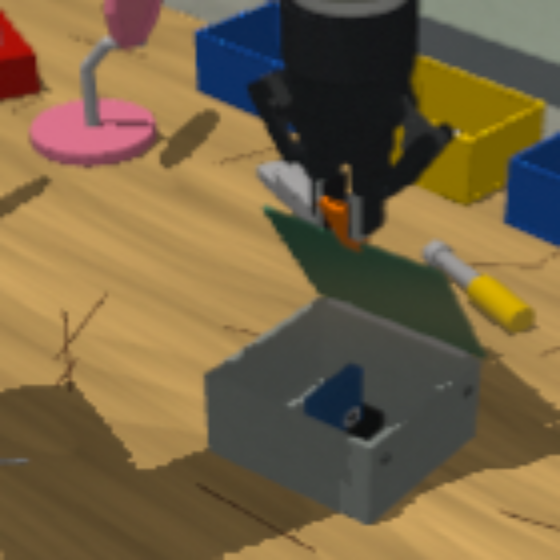

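The flap is up at about 65° with the tab still in the jaws, and the blue insert shows at crop (335,400). I'll continue to about 1.75 rad.

```bash
python3 -m crank '[0,0,0,0.0139,0.0015,0.0054,0, 0,0,0,0.0144,0.0016,0.004,0, 0,0,0,0.0147,0.0016,0.0026,0, 0,0,0,0.0149,0.0016,0.0011,0, 0,0,0,0.0149,0.0016,-0.0004,0, 0,0,0,0.0148,0.0016,-0.0019,0, 0,0,0,0,0,0,0, 0,0,0,0,0,0,0]'
```

```text
time_s: 5.55
position: [0.6482, -0.0318, 0.2177]
tool_rot: [[-0.108, 0.994, -0.001], [0.994, 0.108, 0.001], [0.001, -0.001, -1.0]]
ft_force: [0.5, 0.1, -5.0]
grip_width: 0.0171
```

```bash
python3 -m crank '[0,0,0,0,0,0,50, 0,0,0,0,0,0,50, 0,0,0,0,0,0,50, 0,0,0,0,0,0.03,50, 0,0,0,0,0,0.04,50, 0,0,0,0,0,0.04,50, 0,0,0,-0.02,0.045,0,50, 0,0,0,-0.02,0.045,0,50, 0,0,0,-0.02,0.045,0,50, 0,0,0,-0.02,0.045,0,50, 0,0,0,-0.02,0.045,0,50, 0,0,0,0,0,0,50]'; python3 - <<'E'
from h import *
s_,f=grab("side","s4.png");t,g=grab("top","t4.png")
c=np.zeros((560,800,3),np.uint8);c[:560,:400]=cv2.resize(f[180:292,244:324],None,fx=5,fy=5,interpolation=2);c[:400,400:]=cv2.resize(g[180:260,245:325],None,fx=5,fy=5,interpolation=2);cv2.imwrite("pics/c4.png",c)
E
```

```text
time_s: 6.75
position: [0.5463, 0.1975, 0.3298]
tool_rot: [[-0.114, 0.993, 0.001], [0.993, 0.114, 0.001], [0.001, 0.001, -1.0]]
ft_force: [1.1, 0.4, 0.8]
grip_width: 0.043
```

View pics/c4.png

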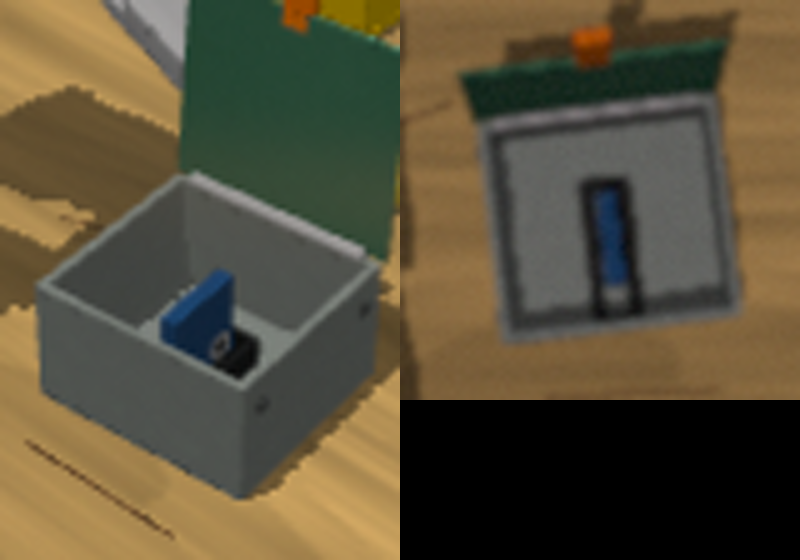

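The flap stands open on its own. The insert's top face in the top crop runs from about (607,188) to (616,285). I'll compute its position at z=0.067.

```bash
python3 - <<'E'
from h import *
np.set_printoptions(precision=4,suppress=True)
t,g=grab("top");s,f=grab("side")
A=lambda x,y:[245+(x-400)/5-.4,180+y/5-.4]
B=lambda x,y:[244+x/5-.4,180+y/5-.4]
p=plane(t,[A(607,188),A(616,285)],.067);print(p,p.mean(0))
p=plane(s,[B(169,323),B(229,275)],.067);print("side",p,p.mean(0))
hb=cv2.cvtColor(g,cv2.COLOR_BGR2HSV)[210:240,280:300];m=cv2.inRange(hb,(100,110,40),(125,255,255));P=np.argwhere(m)[:,::-1]+[280,210];print(len(P),cv2.minAreaRect(P.astype(np.float32)),plane(t,[P.mean(0)],.067))
# case rim inner corners
p=plane(t,[A(482,122),A(716,97),A(740,310),A(505,340)],.074);print("rim",p,p.mean(0))
E
```

```text
[[ 0.5789 -0.0403  0.067 ]
 [ 0.5264 -0.0448  0.067 ]] [ 0.5526 -0.0425  0.067 ]
side [[ 0.5268 -0.0452  0.067 ]
 [ 0.5751 -0.0411  0.067 ]] [ 0.551  -0.0432  0.067 ]
85 ((286.9299621582031, 227.00997924804688), (18.384777069091797, 4.666904926300049), 81.8698959350586) [[ 0.5519 -0.0428  0.067 ]]
rim [[ 0.6146  0.027   0.074 ]
 [ 0.6272 -0.0994  0.074 ]
 [ 0.5123 -0.1111  0.074 ]
 [ 0.497   0.015   0.074 ]] [ 0.5628 -0.0421  0.074 ]
```

```bash
python3 -m crank '[0,0,0,0.001,-0.048,0,45, 0,0,0,0.001,-0.048,0,45, 0,0,0,0.001,-0.048,0,45, 0,0,0,0.001,-0.048,0,45, 0,0,0,0.001,-0.048,0,45, 0,0,0,0,0,-0.045,45, 0,0,0,0,0,-0.045,45, 0,0,0,0,0,-0.045,45, 0,0,0,0,0,-0.045,45, 0,0,0,0,0,0,45, 0,0,0,0,0,0,45,0,0,0,0,0,0,45]'
```

```text
time_s: 8.15
position: [0.5552, -0.048, 0.1513]
tool_rot: [[-0.107, 0.994, 0.004], [0.994, 0.107, -0.001], [-0.002, 0.004, -1.0]]
ft_force: [0.0, -0.3, 0.5]
grip_width: 0.0389
```

```bash
python3 -m crank '[0,0,0,-0.0033,0.005,-0.02,45, 0,0,0,0,0,-0.03,45, 0,0,0,0,0,-0.03,45, 0,0,0,0,0,-0.025,45, 0,0,0,0,0,0,45, 0,0,0,0,0,0,45]' 40
```

```text
time_s: 8.75
position: [0.5518, -0.0425, 0.0457]
tool_rot: [[-0.108, 0.994, 0.003], [0.994, 0.108, -0.001], [-0.001, 0.003, -1.0]]
ft_force: [-0.9, 0.4, -0.1]
grip_width: 0.0385
```

```bash
python3 -m crank '[0,0,0,0,0,0,20, 0,0,0,0,0,0,0, 0,0,0,0,0,0,0, 0,0,0,0,0,0,0, 0,0,0,0,0,0,0, 0,0,0,0,0,0,0]' 45; python3 - <<'E'
from h import *
s_,f=grab("side");t,g=grab("top")
print(observe()["grip_width"],observe()["wrist_torque"])
E
```

```text
time_s: 9.35
position: [0.5515, -0.0423, 0.0455]
tool_rot: [[-0.108, 0.994, 0.003], [0.994, 0.108, -0.001], [-0.001, 0.003, -1.0]]
ft_force: [-0.6, -0.3, 7.0]
grip_width: 0.0097
0.009504670818643935 [ 0.04373966  0.18462482 -0.03734553]
```

```bash
python3 -m crank '[0,0,0,0,0,0.005,0, 0,0,0,0,0,0.01,0, 0,0,0,0,0,0.015,0, 0,0,0,0,0,0.02,0, 0,0,0,0,0,0.03,0, 0,0,0,0,0,0.03,0, 0,0,0,0,0,0.03,0, 0,0,0,0,0,0.003,0, 0,0,0,0,0,0,0]'
```

```text
time_s: 10.35
position: [0.5506, -0.042, 0.1875]
tool_rot: [[-0.108, 0.994, 0.001], [0.994, 0.108, -0.0], [-0.001, 0.001, -1.0]]
ft_force: [0.7, -0.2, -1.4]
grip_width: 0.0095
```

```bash
python3 -m crank '[0,0,0,0,0.02,0,0, 0,0,0,0,0.03,0,0, 0,0,0.015,0.005,0.035,0,0, 0,0,0.015,0.005,0.035,0,0, 0,0,0.015,0.005,0.035,0,0, 0,0,0.015,0.01,0.035,0,0, 0,0,0.015,0.01,0.035,0,0, 0,0,0.015,0.01,0.035,0,0, 0,0,0.015,0.005,0.03,0,0, 0,0,0.015,0,0.015,0,0, 0,0,0.008,0,0.009,0,0, 0,0,0,0,0,0,0, 0,0,0,0,0,0,0, 0,0,0,0,0,0,0, 0,0,0,0,0,0,0]'; python3 - <<'E'
from h import *
np.set_printoptions(precision=4,suppress=True)
print(observe()["position"],np.degrees(np.arctan2(*observe()["tool_rot"][:2][::-1,0])) if hasattr(observe()["tool_rot"],"shape") else observe()["tool_rot"])
s_,f=grab("side","s5.png");t,g=grab("top","t5.png")
c=np.zeros((600,800,3),np.uint8);c[:600,:480]=cv2.resize(f[80:230,140:260],None,fx=4,fy=4,interpolation=2);c[:480,480:]=cv2.resize(g[150:270,90:170],None,fx=4,fy=4,interpolation=2);cv2.imwrite("pics/c5.png",c)
E
```

```text
time_s: 11.85
position: [0.6008, 0.271, 0.1869]
tool_rot: [[-0.233, 0.972, 0.0], [0.972, 0.233, -0.0], [-0.0, 0.0, -1.0]]
ft_force: [0.2, -0.7, -0.6]
grip_width: 0.0097
[0.6008 0.271  0.1869] 103.46853047431165
```

View pics/c5.png

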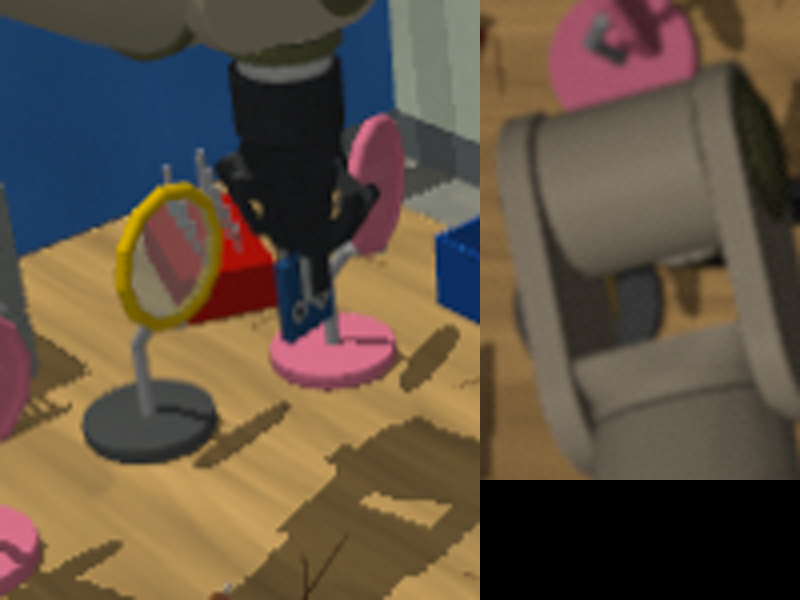

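The insert is held upright, with its bushings at side crop (297,310) and (320,300), full-frame midpoint about (217,156). The rim's bounding box in the crop is 117–221 by 182–331. I'll check both by projecting the estimates.

```bash
python3 - <<'E'
from h import *
np.set_printoptions(precision=4,suppress=True)
s,f=grab("side");t,g=grab("top")
cr=lambda p:(p-[140,80]+.4)*4
a=np.radians(103.5)
for L in([.572,.398,.17],[.5713,.3972,.17],[.5743,.4,.17]):
  for yaw in (101,103.5,106):
    a=np.radians(yaw);ex=np.array([np.cos(a),np.sin(a),0]);ey=np.array([-ex[1],ex[0],0]);th=np.linspace(0,2*np.pi,73)
    c=np.array(L)+.058*(np.cos(th)[:,None]*ey+np.sin(th)[:,None]*[0,0,1]); p=cr(proj(s,c)); q=(proj(t,c)-[80,180]+.3)*3.2
    print(L,yaw,"side box",p.min(0),p.max(0),"top zoom box",q.min(0),q.max(0))
P=np.array(observe()["position"]);a=np.radians(103.5);ex=np.array([np.cos(a),np.sin(a),0]);ey=np.array([-ex[1],ex[0],0])
m=P-[0,0,.0185]-.005*ex
print("bushing pred",cr(proj(s,[m])),"bottom corners",cr(proj(s,[m-[0,0,.022]+.025*ey,m-[0,0,.022]-.025*ey])),"top corners",cr(proj(s,[m+[0,0,.04]+.025*ey,m+[0,0,.04]-.025*ey])))
o,d=ray(s,[[140+308/4-.4,80+305/4-.4]]);k=((m-o)@ex)/(d[0]@ex);print("bushings measured",o+k*d[0]+.005*ex,"tcp",P)
h=cv2.cvtColor(cv2.imread("pics/s5.png"),cv2.COLOR_BGR2HSV);Y=cv2.inRange(h,(20,90,60),(35,255,255))[110:170,160:206];print("yellow box",np.argwhere(Y).min(0)[::-1]+[160,110],np.argwhere(Y).max(0)[::-1]+[160,110])
E
```

```text
[0.572, 0.398, 0.17] 101 side box [114.0396 184.2709] [222.4748 334.7112] top zoom box [81.794  51.8694] [136.8382 194.6413]
[0.572, 0.398, 0.17] 103.5 side box [116.5246 184.0252] [220.0505 335.0676] top zoom box [80.3896 52.571 ] [138.3143 193.9627]
[0.572, 0.398, 0.17] 106 side box [119.0893 183.7827] [217.5414 335.3976] top zoom box [78.7796 53.4052] [139.9897 193.1484]
[0.5713, 0.3972, 0.17] 101 side box [113.8549 184.8754] [222.3717 335.4043] top zoom box [82.7739 52.7304] [137.7593 195.5228]
[0.5713, 0.3972, 0.17] 103.5 side box [116.3414 184.6293] [219.946  335.7611] top zoom box [81.3665 53.4319] [139.2381 194.8443]
[0.5713, 0.3972, 0.17] 106 side box [118.9073 184.3844] [217.4352 336.0916] top zoom box [79.7532 54.2661] [140.9166 194.0301]
[0.5743, 0.4, 0.17] 101 side box [115.1287 182.5303] [223.2974 332.7192] top zoom box [79.3621 49.0329] [134.5469 191.7455]
[0.5743, 0.4, 0.17] 103.5 side box [117.6098 182.2856] [220.8769 333.0742] top zoom box [77.9653 49.7349] [136.0157 191.0666]
[0.5743, 0.4, 0.17] 106 side box [120.1727 182.0502] [218.3717 333.4028] top zoom box [76.3637 50.5694] [137.6834 190.252 ]
bushing pred [[311.2493 305.5241]] bottom corners [[292.7386 347.3541]
 [334.3745 317.5348]] top corners [[284.596  270.0296]
 [327.6925 241.5626]]
bushings measured [0.5973 0.2708 0.1704] tcp [0.6007 0.2716 0.1868]
yellow box [163 125] [205 163]
```

```bash
python3 - <<'E'
from h import *
f=np.mean([grab("side")[1].astype(float) for _ in range(4)],0).astype(np.uint8)
cv2.imwrite("pics/c6.png",cv2.resize(f[135:175,200:235],None,fx=15,fy=15,interpolation=cv2.INTER_CUBIC))
E
```

```text
(no output)
```

View pics/c6.png

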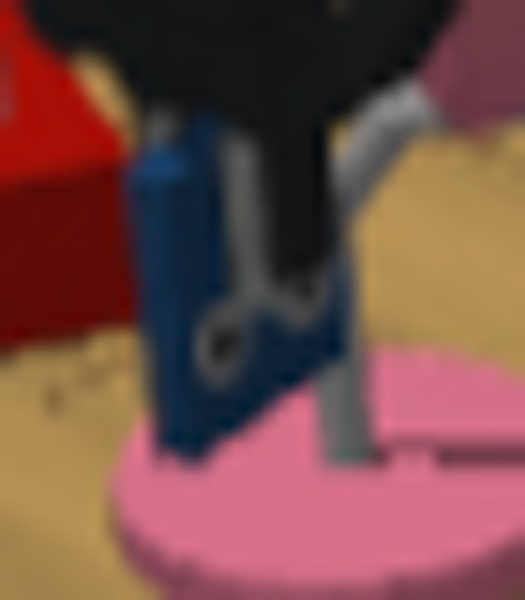

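The bushings measure at (214.3,157.3) and (219.7,154.2), so their midpoint (217.0,155.7) is within about 0.4 px of the prediction (217.4,156.0). I'll make one small trim and then let the arm settle.

```bash
python3 -m crank '[0,0,0,0.0027,0.001,0.0016,0, 0,0,0,0,0,0,0, 0,0,0,0,0,0,0, 0,0,0,0,0,0,0, 0,0,0,0,0,0,0, 0,0,0,0,0,0,0, 0,0,0,0,0,0,0, 0,0,0,0,0,0,0]'; python3 - <<'E'
from h import *
s,f=grab("side","s7.png");t,g=grab("top")
print(np.abs(observe()["qvel"]).max())
c=np.hstack([cv2.resize(f[80:290,140:330],None,fx=2.5,fy=2.5),cv2.resize(g[120:310,160:280],None,fx=2.5,fy=2.5)[:525].copy() if 0 else cv2.resize(g[120:330,235:365],(320,525))]);cv2.imwrite("pics/c7.png",c)
E
```

```text
time_s: 13.05
position: [0.6034, 0.2729, 0.1883]
tool_rot: [[-0.234, 0.972, -0.0], [0.972, 0.234, -0.0], [-0.0, -0.0, -1.0]]
ft_force: [0.3, -0.0, -0.5]
grip_width: 0.0096
0.11334942224331544
```

View pics/c7.png

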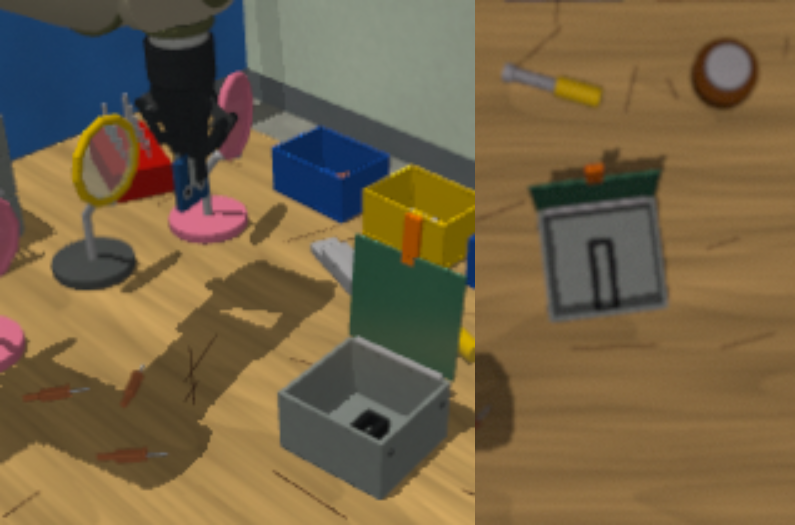

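The flap is open at crop (405,300), the slot is empty, the insert is held in front of the yellow lens at crop (190,185), and the bystanders are in place. I'll hand it in.

```bash
python3 -c "
from rig import *
print(close_job())"
```

```text
the job is handed in; nothing more can be done
None
```

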